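Set up the next placement at the assembly station

ROBOT

A 6-joint arm with a two-finger parallel gripper is mounted at the origin on the work surface. World frame = base frame: x ahead of the robot, y to its left, z up, the work surface at z = 0. Lengths are in mm, angles in rad, forces in N, time in s.
With the tool pointing down it reaches from about 350 to 925 mm from the base axis. Payload 6.4 kg.
Tool frame: the origin (TCP) lies where the fingers leave the gripper's body, on its centre line; the fingertips stand 73 mm ahead of it and the grasp point (between the pads) lies 54 mm ahead of it; z points along the fingers, y is the line along which they close (so a half turn about z gives the same grasp; the last joint's range is limited). The gripper opens to 85 mm and grips with 20 to 120 N. Pads are 22 mm wide; open, the fingers measure 114 mm over their backs; the gripper's body (76 mm by 85 mm) begins 54 mm behind the grasp point. The pads swing forward as they close: fully open they stand 13 mm farther back than shut.
Start: joints at [-1.301, 0.245, 1.558, -0, 1.339, -0.174], TCP at [279.1, -587.042, 303.89] pointing down, gripper open.
Joint ranges: [-3.13, 3.13], [-1.02, 2.26], [0.13, 2.54], [-0.95, 4.09], [0.21, 2.88], [-2.74, 2.74]. Speed limits (rad/s): [2.57, 2.57, 3.14, 3.14, 3.14, 3.14].

INTERFACE

Orientations are given as a rotation vector (axis times angle).
In Python, from workcell import ctrl gives the robot as it stands.
- The arm moves only by the tool play_rows, never from a script. Its arguments are lists of equal length, an entry for each row: "offset": the shift along the tool's x, y, z scaled (see below), a list of three; "turn": the turn, a rotation vector about the tool's x, y, z scaled (see below), a list of three. In form: {"offset": [[dx, dy, dz], ...], "turn": [[ax, ay, az], ...]}. A call has exactly 5 rows; each row shifts and turns the commanded pose from where the row before left it, along the tool's axes as they then stand; what a row does not reach is not made up. The controller multiplies each number of a shift by 12 cm and each number of a turn by 180 degrees. A row lasts 1/12 s, in which the tool goes at most 41.7 mm and 7.16 degrees, less where a joint would pass 70% of its speed; a pose out of reach is approached as far as the arm can. A call with a number of a shift or a turn outside -1 to 1 is refused whole. A call with a gripper value outside its range is refused whole. "gripper" is the opening, from 0 (shut) to 1 (fully open), set as the call begins (left out, the last holds). The fingers move at their own pace and stop on an object; the grip force is fixed at half the most. Time passes only in rows, so rows that do not move let the fingers close, or fill a call up. It gives the time, the measured TCP pose, the force, the opening and the grip force at its end, in the units of the state.
- ctrl.get_state(): the state, without advancing time (a new reading comes with each control period).
- ctrl.capture(name): name is "scene" or "top"; returns the picture (480x640x3 uint8, red, green, blue); there is no depth.
- ctrl.calibration(name): a dict with "camera_matrix" (3x3 intrinsics, pixels), "position" and "rotation" of the camera in the world. Camera axes: x right, y up, looking along -z (the intrinsics and any distortion apply to the point x, -y, -z); pixel columns grow to the right and rows downward; lengths in mm; the calibration is good to about 2 mm. A picture is of the moment at which its call begins. calibration takes no time and is no camera call.
- ctrl.close_job(): hands the job in; it is judged then, once.
The state is a dict: "time": time; "q": joint angles; "qd": joint speeds; "tau": joint torques, N m; "tcp_pos": TCP position; "eef_rot": TCP orientation; "wrist_force": force on the tool from outside, world axes, zero at the start; "moment": the same for the moment, N m; "opening": finger opening in mm; "gripper_force": force on a finger pad.
Only numpy, scipy, OpenCV 4.12 (cv2) and the standard library are available. Lean on these libraries where they do the work, as an engineer would, in place of code of your own. Each camera call takes 0.05 s, during which the arm holds its last target. There are 200 camera calls.

TASK

The red relay is the next part to be soldered. With a fingertip, push the carousel round until the cup that holds the red relay stands at the white arrow, centred in front of its point, and push the pointer arm on the circuit board round until it points at the middle of the red dot; either may be done first. Only push: do not touch or lift the parts, which stay in their cups, and leave the other things on the bench where they are.

Things in the scene. Friction and masses are not known exactly. Their poses are not given: they have to be found in the camera images.
- carousel: Rotor of the parts carousel; turns either way (12 rad each way) about a fixed upright axis and stays where it is left (drag 0.06 N m). Origin on the axis, 26 mm above the bench, z up. Four aluminium spokes along its own +x, +y, -x, -y: bars 10 mm wide, 26 to 48 mm above the bench, free from the hub (22 mm) out to 96 mm from the axis. Push them sideways there.
- carousel_cup (a point): Centre of the floor of the cup on the rotor's +x spoke, 28 mm above the bench. Each of the four spokes ends in such an open grey square cup: 38 mm outside, 30 mm inside, centred 115 mm from the axis, walls 24 to 46 mm above the bench.
- carousel_base: Fixed round grey foot under the rotor, radius 50 mm, 12 mm high. Origin: on the carousel's axis, at bench level. The black hub above it has radius 22 mm and with its steel cap reaches 62 mm above the bench.
- pick_spot (a point): Where the centre of the wanted cup must stand: a point at bench level, 115 mm from the carousel's axis, in line with the white arrow. The arrow lies flat outside the cups, 150 to 183 mm from the axis, and points at the axis; it is on a black plate 3 mm thick, fixed to the bench, that runs out from under the carousel.
- red_relay: The red part: a red block 24 x 24 x 28 mm with four brass pins on top, standing loose in one of the four cups (which one varies), upright. Origin: centre of its underside, 28 mm above the bench.
- blue_capacitor: Blue upright cylinder, diameter 24, height 26 mm, loose in another cup. Origin: centre of underside, 28 mm above the bench.
- green_terminal: Green stepped terminal block, 24 x 22 x 24 mm, loose in another cup. Origin: centre of underside, 28 mm above the bench.
- black_transformer: Black and copper transformer, 24 x 24 x 24 mm, loose in another cup. Origin: centre of underside, 28 mm above the bench.
- pointer_pivot (a point): On the pivot axis of the pointer arm, 25 mm above the bench; turns with the arm: x runs along the arm to its tip, z is up. The arm is an aluminium bar 10 mm wide from the hub (radius 14 mm, top 49 mm above the bench) to 100 mm from the pivot, then an orange tip 6 mm wide to 115 mm; all of it 25 to 45 mm above the bench.
- fixture: Fixed black plate, 240 (x) by 270 (y) x 12 mm, with a steel post, 18 mm high, in each corner. Origin: centre of its underside. On it the yellow circuit board, top 15 mm above the bench, components up to 19 mm. The pointer's pivot is at x = -75 mm, y = 0 of it.
- pointer (a joint): Angle of the pointer arm (rad): 0 = straight across the fixture, positive = counter-clockwise from above; stops at -1.4 and 1.4. A steady drag (0.05 N m) keeps it where it is left.
- red_dot: Red dot, diameter 20 mm, with a white rim (26 mm), stuck flat on the circuit board 15 mm above the bench, 120 to 170 mm from the pointer's pivot, beyond the arm's tip. Origin: its centre. The arm must point at this one.
- blue_dot: Blue dot of the same size on the other side of the board; not wanted.
- solder_pump: Blue desoldering pump lying on the bench, 210 mm long, diameter 20 mm. Origin below its middle; its x axis runs along it; a bystander, to be left alone
- solder_reel: Grey metal reel standing on end, diameter 50, height 40 mm. Origin: centre of underside; a bystander, to be left alone
- flux_bottle: Amber bottle with a black cap, diameter 44, height 100 mm. Origin: centre of underside; a bystander, to be left alone
- screwdriver: Screwdriver with an orange handle lying on the bench, 170 mm long. Its x axis runs along it, towards the tip; a bystander, to be left alone
- screw_cup: White plastic cup, diameter 60, height 45 mm. Origin: centre of underside; a bystander, to be left alone
- loupe: Black eye loupe, diameter 48, height 39 mm, standing up. Origin: centre of underside; a bystander, to be left alone
There are look-alikes about, which are no part of the job. What is meant by the part that bears pick_spot is not orange, and is the smaller of those in its own colour.

How it is judged (in metres and radians):
At the end, for the whole second after the job is handed in: The red relay, in its cup, is within 12 mm of the pick spot in front of the white arrow; the centre line of the pointer arm, drawn on, passes within 8 mm of the centre of the red dot; carousel and pointer are at rest; all four parts stand on the floors of their cups (horizontal distance between red_relay and pick_spot below 0.012 m and height (world z) of red_relay between 0.024 and 0.036 m and height (world z) of blue_capacitor between 0.024 and 0.036 m and height (world z) of green_terminal between 0.024 and 0.036 m and height (world z) of black_transformer between 0.024 and 0.036 m and angular speed of carousel below 0.05 rad/s and y of red_dot in the frame of pointer_pivot between -0.008 and 0.008 m and x of red_dot in the frame of pointer_pivot above 0.05 m and velocity of joint pointer between -0.05 and 0.05 rad/s); the robot touches nothing.
It fails at once if a part is lifted or falls out of its cup (height (world z) of any of red_relay, blue_capacitor, green_terminal, black_transformer above 0.04 m or height (world z) of any of red_relay, blue_capacitor, green_terminal, black_transformer below 0.02 m).
It fails at once if a part is touched by the robot (contact force between any of the fingers, the arm and red_relay above 0.5 N or contact force between any of the fingers, the arm and blue_capacitor above 0.5 N or contact force between any of the fingers, the arm and green_terminal above 0.5 N or contact force between any of the fingers, the arm and black_transformer above 0.5 N).
It fails at once if another thing on the bench is moved by more than 15 mm (distance of any of solder_pump, solder_reel, flux_bottle, screwdriver, screw_cup, loupe from where it was at the start of the episode above 0.015 m).
It also fails if it takes over 72 s, if anything falls off the work surface, if the arm or the gripper's body presses on something with over 40 N, if the wrist force passes 120 N, or if a joint passes its speed limit or range.

## Working session

There is one attempt and no reset: what is moved stays moved. The work goes in short steps, Python scripts to look and compute and a tool call to move; the robot and the scene stay as the last step left them, time stands still between calls to the robot, and variables do not carry over. Pictures are saved under pics/ and viewed, at most 10 in all, crops included, and the job is handed in when it is done.

Besides the shell and the picture viewer there is one more tool, called after "Call:" by a JSON object that holds its "method" and its "body". play_rows: Moves the arm, as the interface text tells. Shifts and turns lie within -1 to 1; 1 stands for 12 cm of shift or 180 degrees of turn. Its arguments: {"type":"object","properties":{"offset":{"type":"array"},"turn":{"type":"array"},"gripper":{"type":"number"}},"required":["offset","turn"]}

```bash
mkdir -p pics
cat > h.py <<'E'
import numpy as np, cv2
from workcell import ctrl
def ray(name,px):
    c=ctrl.calibration(name);K=np.array(c["camera_matrix"]);R=np.array(c["rotation"]);p=np.array(c["position"])
    v=np.linalg.solve(K,[px[0],px[1],1.]);d=R@np.array([v[0],-v[1],-v[2]]);return p,d/np.linalg.norm(d)
def onz(name,px,z):
    p,d=ray(name,px);return p+d*(z-p[2])/d[2]
def proj(name,P):
    c=ctrl.calibration(name);K=np.array(c["camera_matrix"]);R=np.array(c["rotation"]);p=np.array(c["position"])
    v=R.T@(np.array(P,float)-p);u=K@np.array([v[0],-v[1],-v[2]]);return u[:2]/u[2]
def snap(name,f):
    im=np.array(ctrl.capture(name))[:,:,::-1].copy();cv2.imwrite(f"pics/{f}.png",im);return im
def tri(a,pa,b,pb):
    p,d=ray(a,pa);q,e=ray(b,pb);s=np.linalg.lstsq(np.c_[d,-e],q-p,rcond=None)[0]
    A=p+s[0]*d;B=q+s[1]*e;return (A+B)/2,np.linalg.norm(A-B)
E
python3 - <<'E'
from h import *
for n in("top","scene"):
    snap(n,n+"0");c=ctrl.calibration(n);print(n,c)
print(ctrl.get_state())
E
```

```text
top {'camera_matrix': array([[527.60465209,   0.        , 309.65154915],
       [  0.        , 527.60465209, 239.27129512],
       [  0.        ,   0.        ,   1.        ]]), 'position': array([ 178.81860734,   46.62841981, 1419.10216339]), 'rotation': array([ 0.16221346, -0.16886535, -1.65283195])}
scene {'camera_matrix': array([[508.95929153,   0.        , 320.71400137],
       [  0.        , 508.95929153, 238.76903497],
       [  0.        ,   0.        ,   1.        ]]), 'position': array([1351.16513027,  -88.94133543, 1069.35337562]), 'rotation': array([0.61023667, 0.51114688, 1.36523385])}
{'time': 0.1, 'q': array([-1.30110634e+00,  2.45746151e-01,  1.55890075e+00,  8.27631471e-06,
        1.33871329e+00, -1.74088239e-01]), 'qd': array([ 1.53551469e-03, -5.39686623e-05, -2.85813384e-03, -3.93770496e-04,
       -5.97810334e-04,  5.51993572e-04]), 'tau': array([ 2.38282828e-04, -4.30677474e+01, -3.27126825e+01, -1.52705384e-04,
        2.85417140e-03,  3.23078929e-06]), 'tcp_pos': array([ 278.99114847, -586.65914225,  302.8845371 ]), 'eef_rot': array([-3.06284968e+00, -6.90987573e-01,  1.19963642e-04]), 'wrist_force': array([ 0.12751233, -1.00812592,  0.88880976]), 'moment': array([-0.02571625,  0.00409278, -0.02684159]), 'gripper_force': 0.0, 'opening': 85.51142718533737}
```

View pics/top0.png

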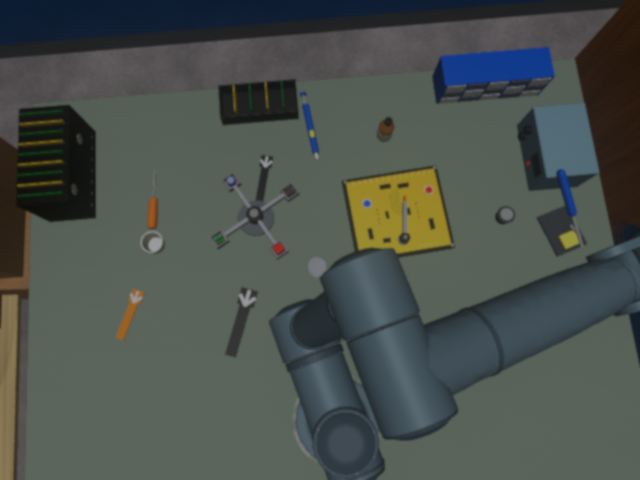

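View pics/scene0.png

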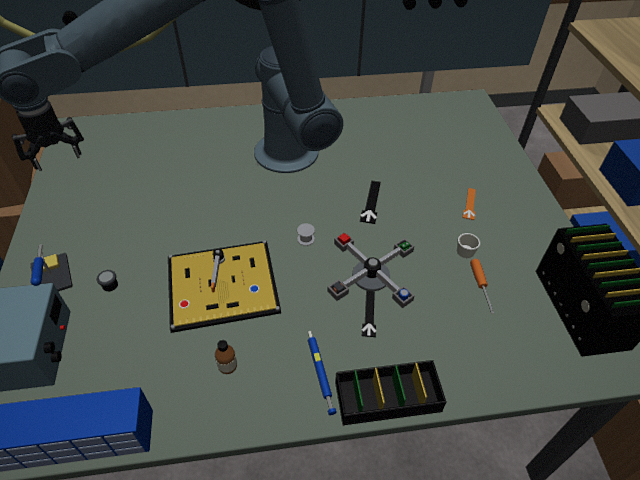

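The top view shows the carousel hub at (255,214) and the red cup at (279,249). The pointer pivot is at (404,238), the red dot at (429,190) and the blue dot at (367,203).

Candidates for the pick-spot arrow in the top view:
- black plate running out from the carousel, arrow at (266,160)
- larger black plate, arrow at (247,297), detached from the carousel
- orange plate, arrow at (136,297)

I choose the first: it isn't orange and it is the smaller black one. A crop will check that.

```bash
sed -i 's/R=np.array(c\["rotation"\])/R=cv2.Rodrigues(np.array(c["rotation"],float))[0]/' h.py
python3 - <<'E'
from h import *
im=cv2.imread("pics/top0.png");s=cv2.imread("pics/scene0.png")
a=cv2.resize(im[140:320,200:330],None,fx=3.2,fy=3.2,interpolation=cv2.INTER_CUBIC)
b=cv2.resize(s[170:345,320:420],(329,576),interpolation=cv2.INTER_CUBIC)
cv2.imwrite("pics/crop.png",cv2.convertScaleAbs(np.hstack([a,b]),alpha=1.6))
print(onz("top",(255,214),62),onz("scene",(373,262),62), tri("top",(255,214),"scene",(373,262)))
print("dot",tri("top",(429,190),"scene",(184,304)),"piv",tri("top",(404,238),"scene",(218,254)))
print("relay",tri("top",(279,248),"scene",(345,238)))
for n,p in(("a",(266,160)),("b",(247,297)),("o",(136,297))):print(n,onz("top",p,3))
def blobs(name,im):
    h=cv2.cvtColor(im,cv2.COLOR_BGR2HSV)
    for nm,m in(("red",((h[...,0]<6)|(h[...,0]>174))&(h[...,1]>150)&(h[...,2]>70)),("white",(h[...,1]<40)&(h[...,2]>140))):
        n,l,st,c=cv2.connectedComponentsWithStats(m.astype(np.uint8))
        print(name,nm,[(np.round(c[i],1).tolist(),int(st[i,4]))for i in range(1,n) if st[i,4]>14])
blobs("top",im);blobs("scene",s)
E
```

```text
[546.33772107 166.77736884  62.        ] [553.56816935 173.4584846   62.        ] (array([548.67979965, 171.1052606 ,  56.09695334]), np.float64(7.685027180694536))
dot (array([ 585.14166916, -312.33911547,   12.64340609]), np.float64(4.829606154585385)) piv (array([ 451.66295085, -223.15180064,   35.21298264]), np.float64(2.333784760727405))
relay (array([451.92330747, 114.87311689,  50.08080169]), np.float64(8.242865661974744))
a [717.25887466 130.39228465   3.        ]
b [334.7612462  208.71952163   3.        ]
o [361.16270379 505.84783788   3.        ]
top red [([428.2, 189.2], 20), ([278.2, 248.0], 71)]
top white [([155.0, 243.8], 120), ([134.9, 297.7], 46), ([246.0, 299.3], 63)]
scene red [([344.0, 237.1], 60), ([183.9, 303.4], 34), ([61.8, 326.5], 16)]
scene white [([368.3, 214.5], 70), ([468.7, 212.9], 33), ([305.5, 229.4], 155), ([468.1, 241.4], 78), ([305.6, 240.5], 35), ([357.0, 250.9], 62), ([388.7, 254.3], 54), ([214.9, 267.8], 62), ([354.9, 275.9], 62), ([388.0, 279.4], 73), ([403.6, 291.7], 16), ([368.5, 328.2], 64), ([309.6, 333.4], 16)]
```

View pics/crop.png

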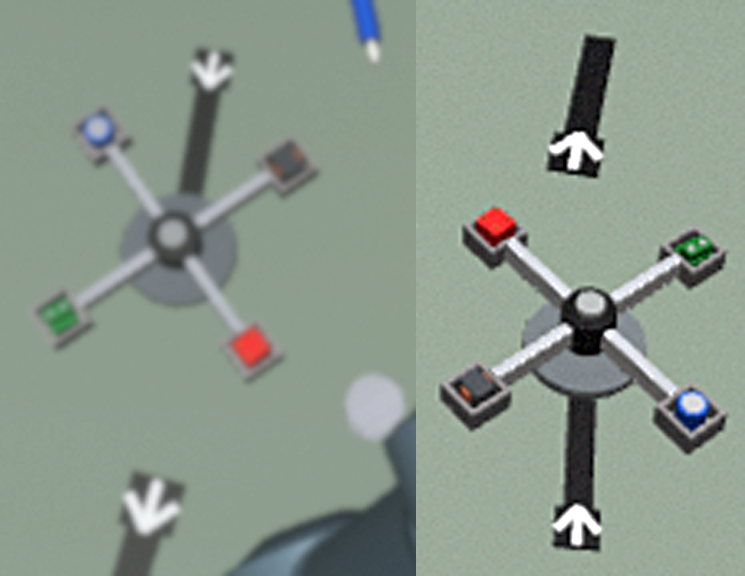

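The crop shows the carousel's own plate carrying a white arrow that points at the hub. The larger detached black arrow points away, so my choice stands: red relay at ~210°, arrow at ~-13°. Next I refine the numbers.

```bash
cat > meas.py <<'E'
from h import *
def masks(im):
    h=cv2.cvtColor(im,cv2.COLOR_BGR2HSV);H,S,V=[h[...,i].astype(int) for i in range(3)]
    return dict(red=((H<6)|(H>174))&(S>150)&(V>70),orange=(H>=4)&(H<=16)&(S>130)&(V>70),yellow=(H>=20)&(H<=32)&(S>120)&(V>80),
      blue=(H>100)&(H<125)&(S>100)&(V>70),green=(H>45)&(H<80)&(S>100),bright=(S<45)&(V>120))
def blob(m,c,r):
    """centroid of mask m within r of pixel c"""
    y,x=np.nonzero(m);k=np.hypot(x-c[0],y-c[1])<r
    return (np.array([x[k].mean(),y[k].mean()]),int(k.sum())) if k.any() else (None,0)
def look(n,im,P,z,col,r=9):
    c,k=blob(masks(im)[col],proj(n,P),r)
    return None if c is None else (np.round(onz(n,c,z)[:2],1),k)
E
python3 - <<'E'
from meas import *
I={n:cv2.imread(f"pics/{n}0.png") for n in("top","scene")}
for n in I:
    im=I[n]
    print(n,"dot",look(n,im,(585,-312,15),15,"red"),"relay",look(n,im,(450,115,52),52,"red",12),"arrow",look(n,im,(717,132,3),3,"bright",12))
    m=masks(im)["yellow"].astype(np.uint8)
    m=cv2.morphologyEx(m,cv2.MORPH_CLOSE,np.ones((9,9)))
    cs=max(cv2.findContours(m,0,2)[0],key=cv2.contourArea)
    W=np.array([onz(n,p[0],15)[:2] for p in cs],np.float32)
    (c,s,a)=cv2.minAreaRect(W);print(" board",c,s,a)
    o=masks(im)["orange"];y,x=np.nonzero(o)
    for p in zip(x,y):
        w=onz(n,p,45)
        if 460<w[0]<620 and -360<w[1]<-150: print(" or",p,np.round(w[:2]),end="")
    print()
    for nm,p,col,z in(("blue",(650,230,54),"blue",54),("green",(490,270,52),"green",50)): print(nm,look(n,im,p,z,col,14))
E
```

```text
top dot (array([ 586.9, -312.4]), 20) relay (array([451.2, 112.9]), 71) arrow (array([710.8, 131.9]), 46)
 board (527.9703979492188, -219.23655700683594) (224.24896240234375, 254.42657470703125) 4.466150283813477
 or (np.int64(426), np.int64(191)) [ 574. -298.] or (np.int64(431), np.int64(191)) [ 573. -312.] or (np.int64(428), np.int64(192)) [ 570. -303.] or (np.int64(429), np.int64(192)) [ 570. -306.]
blue (array([641.5, 224.6]), 16)
green (array([489.3, 268.4]), 45)
scene dot (array([ 585.4, -309.7]), 34) relay (array([450.4, 116.5]), 60) arrow (array([710.4, 134.1]), 73)
 board (528.18017578125, -216.60366821289062) (221.60968017578125, 251.44107055664062) 4.491358280181885
 or (np.int64(199), np.int64(278)) [ 534. -269.] or (np.int64(211), np.int64(283)) [ 554. -239.] or (np.int64(212), np.int64(283)) [ 554. -236.] or (np.int64(213), np.int64(283)) [ 554. -234.] or (np.int64(211), np.int64(284)) [ 557. -239.] or (np.int64(212), np.int64(284)) [ 557. -236.] or (np.int64(213), np.int64(284)) [ 558. -234.] or (np.int64(214), np.int64(284)) [ 558. -231.] or (np.int64(211), np.int64(285)) [ 560. -239.] or (np.int64(212), np.int64(285)) [ 560. -236.] or (np.int64(213), np.int64(285)) [ 561. -234.] or (np.int64(214), np.int64(285)) [ 561. -231.] or (np.int64(211), np.int64(286)) [ 563. -239.] or (np.int64(212), np.int64(286)) [ 564. -236.] or (np.int64(213), np.int64(286)) [ 564. -234.] or (np.int64(211), np.int64(287)) [ 566. -239.] or (np.int64(212), np.int64(287)) [ 567. -236.] or (np.int64(213), np.int64(287)) [ 567. -234.] or (np.int64(212), np.int64(288)) [ 570. -236.] or (np.int64(212), np.int64(289)) [ 573. -236.] or (np.int64(212), np.int64(290)) [ 576. -236.] or (np.int64(214), np.int64(290)) [ 577. -231.] or (np.int64(212), np.int64(291)) [ 579. -236.] or (np.int64(214), np.int64(291)) [ 580. -231.]
blue (array([653.4, 229.4]), 32)
green (array([499.4, 271.4]), 57)
```

Call:
{"method": "play_rows", "body": {"offset": [[0,0,0],[0,0,0],[0,0,0],[0,0,0],[0,0,0]], "turn": [[0,0,0.0353],[0,0,0.0353],[0,0,0.0353],[0,0,0.0353],[0,0,0]], "gripper": 0}}

```text
time: 0.52
tcp_pos: [279.0, -586.8, 303.2]
eef_rot: [-3.14, 0.002, 0.0]
wrist_force: [0.1, 0.7, 0.2]
opening: 25.7
gripper_force: 0.0
```

Call:
{"method": "play_rows", "body": {"offset": [[0,0,0],[0.146,-0.222,0.057],[0.146,-0.222,0.057],[0.146,-0.222,0.057],[0.146,-0.222,0.057]], "turn": [[0,0,0],[0,0,0],[0,0,0],[0,0,0],[0,0,0]]}}

```text
time: 0.93
tcp_pos: [349.6, -479.3, 276.0]
eef_rot: [-3.141, -0.004, 0.0]
wrist_force: [-0.7, -0.3, 0.3]
opening: -0.1
gripper_force: 0.0
```

Call:
{"method": "play_rows", "body": {"offset": [[0.16,-0.2425,0.063],[0.16,-0.2425,0.063],[0.16,-0.2425,0.063],[0.16,-0.2425,0.063],[0.16,-0.2425,0.063]], "turn": [[0,0,0],[0,0,0],[0,0,0],[0,0,0],[0,0,0]]}}

```text
time: 1.35
tcp_pos: [445.7, -333.4, 238.4]
eef_rot: [3.142, 0.004, 0.0]
wrist_force: [1.7, 0.0, -0.1]
opening: -0.0
gripper_force: 0.0
```

Call:
{"method": "play_rows", "body": {"offset": [[0.16,-0.2425,0.063],[0.16,-0.2425,0.063],[0.16,-0.2425,0.063],[0.16,-0.2425,0.063],[0.16,-0.2425,0.063]], "turn": [[0,0,0],[0,0,0],[0,0,0],[0,0,0],[0,0,0]]}}

```text
time: 1.77
tcp_pos: [541.8, -187.8, 200.6]
eef_rot: [3.142, 0.005, 0.0]
wrist_force: [0.2, -0.4, 0.1]
opening: -0.1
gripper_force: 0.0
```

Call:
{"method": "play_rows", "body": {"offset": [[0,0,0.2],[0,0,0.2],[0,0,0.2],[0,0,0],[0,0,0]], "turn": [[0,0,0],[0,0,0],[0,0,0],[0,0,0],[0,0,0]]}}

```text
time: 2.18
tcp_pos: [540.3, -188.9, 127.8]
eef_rot: [-3.14, -0.003, 0.004]
wrist_force: [0.5, 0.0, 0.6]
opening: 0.3
gripper_force: 0.0
```

Run:
```python
from h import *
s=snap("scene","s1");print(ctrl.get_state()["tcp_pos"])
cv2.imwrite("pics/s1c.png",cv2.resize(s[180:340,130:330],None,fx=3.5,fy=3.5,interpolation=cv2.INTER_CUBIC))
```

```text
[ 541.31620174 -189.62678229  129.50123735]
```

View pics/s1c.png

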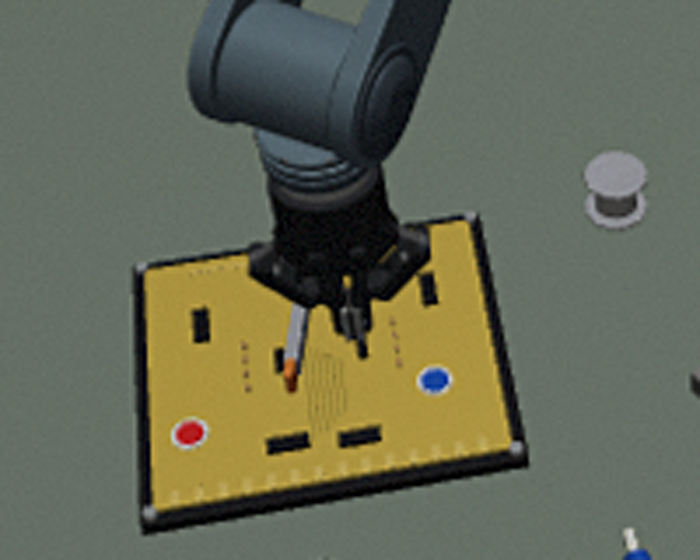

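Fingertips sit beside the arm on its +y side, clear of it. Lowering and pushing towards the red dot.

Call:
{"method": "play_rows", "body": {"offset": [[0,0,0.115],[0,0,0.115],[0,0,0],[0,0.042,0],[0,0.042,0]], "turn": [[0,0,0],[0,0,0],[0,0,0],[0,0,0],[0,0,0]]}}

```text
time: 2.65
tcp_pos: [541.2, -199.8, 101.4]
eef_rot: [3.142, 0.001, 0.0]
wrist_force: [1.0, -0.2, 0.1]
opening: 0.1
gripper_force: 0.0
```

Call:
{"method": "play_rows", "body": {"offset": [[-0.008,0.042,0],[-0.008,0.042,0],[-0.008,0.042,0],[-0.008,0.042,0],[-0.008,0.042,0]], "turn": [[0,0,0],[0,0,0],[0,0,0],[0,0,0],[0,0,0]]}}

```text
time: 3.07
tcp_pos: [536.4, -225.4, 101.6]
eef_rot: [3.141, -0.0, 0.001]
wrist_force: [0.8, -0.2, 0.1]
opening: -0.3
gripper_force: 0.4
```

Call:
{"method": "play_rows", "body": {"offset": [[-0.008,0.042,0],[-0.008,0.042,0],[0,0,0],[0,0,0],[0,0,0]], "turn": [[0,0,0],[0,0,0],[0,0,0],[0,0,0],[0,0,0]]}}

```text
time: 3.48
tcp_pos: [534.3, -234.8, 101.2]
eef_rot: [-3.142, -0.0, 0.0]
wrist_force: [-0.8, 0.7, 0.1]
opening: -0.0
gripper_force: 0.0
```

```bash
cat > ptr.py <<'E'
from meas import *
import sys
def ang(f):
    im=snap("scene",f);o=masks(im)["orange"];pts=[]
    for y,x in zip(*np.nonzero(o)):
        w=onz("scene",(x,y),45);d=w[:2]-np.array([453.3,-223.9])
        if 95<np.hypot(*d)<120: pts.append(w[:2])
    pts=np.array(pts);m=np.median(pts,0);d=m-[453.3,-223.9]
    print(len(pts),m.round(1),"ang",np.degrees(np.arctan2(d[1],d[0])).round(2),"want",np.degrees(np.arctan2(-310.7+223.9,586-453.3)).round(2));return im
if __name__=="__main__":
    im=ang(sys.argv[1]);print(ctrl.get_state()["tcp_pos"])
    cv2.imwrite("pics/c.png",cv2.resize(im[180:340,130:330],None,fx=3.5,fy=3.5,interpolation=cv2.INTER_CUBIC))
E
python3 ptr.py s2
```

```text
20 [ 553.5 -263.5] ang -21.55 want -33.19
[ 534.30747396 -234.65316455  101.22379614]
```

Call:
{"method": "play_rows", "body": {"offset": [[-0.008,0.04,0],[-0.008,0.04,0],[-0.008,0.04,0],[0,0,0],[0,0,0]], "turn": [[0,0,0],[0,0,0],[0,0,0],[0,0,0],[0,0,0]]}}

```text
time: 3.95
tcp_pos: [531.5, -249.7, 101.4]
eef_rot: [3.141, -0.001, 0.0]
wrist_force: [0.2, -0.6, 0.7]
opening: 0.2
gripper_force: 0.0
```

```bash
python3 ptr.py s3
```

```text
21 [ 547.6 -280.7] ang -31.04 want -33.19
[ 531.52943219 -249.51947342  101.4082853 ]
```

View pics/c.png

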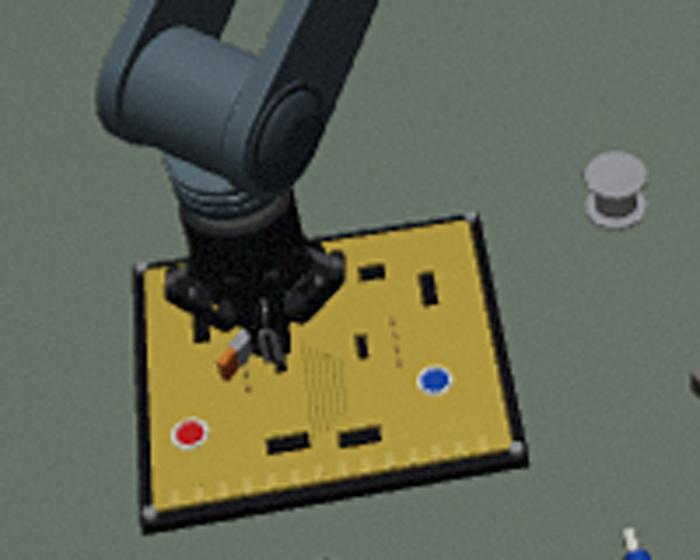

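The arm is nearly at the dot line: tip ~(228,360), dot (190,433) in the crop. One last nudge of 2 mm, then back off, rise, travel to the carousel and measure the pointer unobstructed.

Call:
{"method": "play_rows", "body": {"offset": [[-0.003,0.016,0],[0,0,0],[0,-0.2,0],[0,0,-0.27],[0,0,-0.27]], "turn": [[0,0,0],[0,0,0],[0,0,0],[0,0,0],[0,0,0]]}}

```text
time: 4.42
tcp_pos: [529.6, -225.2, 164.3]
eef_rot: [-3.138, -0.002, 0.008]
wrist_force: [0.8, -0.7, 0.9]
opening: 0.2
gripper_force: 0.0
```

Call:
{"method": "play_rows", "body": {"offset": [[0,-0.1,-0.27],[-0.03,-0.27,0],[-0.03,-0.27,0],[-0.03,-0.27,0],[-0.03,-0.27,0]], "turn": [[0,0,0],[0,0,0],[0,0,0],[0,0,0],[0,0,0]]}}

```text
time: 4.83
tcp_pos: [516.4, -84.2, 198.9]
eef_rot: [3.141, -0.0, 0.001]
wrist_force: [0.3, 0.7, 0.5]
opening: 0.1
gripper_force: 0.0
```

Call:
{"method": "play_rows", "body": {"offset": [[-0.03,-0.27,0],[-0.03,-0.27,0],[-0.03,-0.27,0],[-0.03,-0.27,0],[-0.03,-0.27,0]], "turn": [[0,0,0],[0,0,0],[0,0,0],[0,0,0],[0,0,0]]}}

```text
time: 5.25
tcp_pos: [498.3, 78.0, 198.8]
eef_rot: [3.141, 0.0, 0.001]
wrist_force: [1.4, 0.5, 0.1]
opening: 0.4
gripper_force: 0.0
```

```bash
python3 ptr.py s4
python3 - <<'E'
from meas import *
t=snap("top","t4")
s=cv2.imread("pics/s4.png")
a=cv2.resize(t[155:265,335:465],None,fx=3,fy=3,interpolation=cv2.INTER_CUBIC)
b=cv2.resize(s[235:335,160:285],(412,330),interpolation=cv2.INTER_CUBIC)
cv2.imwrite("pics/c4.png",np.hstack([a,b]))
E
```

```text
19 [ 544.8 -280.9] ang -31.92 want -33.19
[497.20991702  82.23535179 198.50398556]
```

View pics/c4.png

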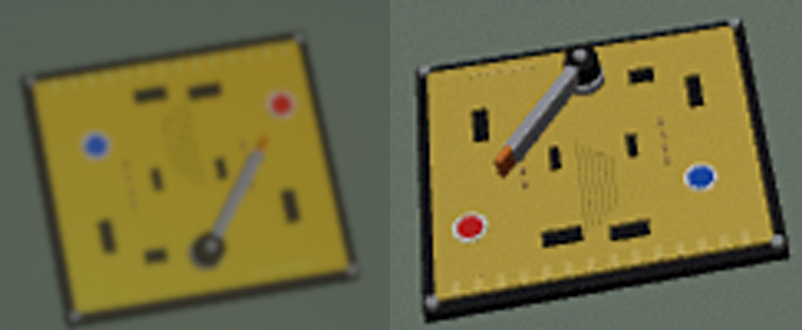

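The pointer now aims close to the red dot in both views: top crop pivot (208,245), tip (264,140), dot (281,104). Quantifying it with fitted bright-bar centre lines.

```bash
python3 - <<'E'
from meas import *
piv=np.array([453.3,-223.9]);dot=np.array([586,-311]);u0=(dot-piv)/np.linalg.norm(dot-piv)
for n,f in(("top","t4"),("scene","s4")):
    im=cv2.imread(f"pics/{f}.png");h=cv2.cvtColor(im,cv2.COLOR_BGR2HSV).astype(int)
    P=[]
    for s in np.arange(30,98,2.):      # brightness- and greyness-weighted crossing of the bar, top face z=45
        T=np.arange(-12,12.1,.5);c=piv+s*u0
        px=np.array([proj(n,(*(c+t*np.array([-u0[1],u0[0]])),45)) for t in T],np.float32)
        S=cv2.remap(h[...,1].astype(np.float32),px[None,:,0],px[None,:,1],1)[0]
        w=np.clip(200-S,0,None);w-=w.min();w=np.where(w>.5*w.max(),w,0);P.append((s,(w*T).sum()/w.sum()))
    P=np.array(P);k=np.polyfit(P[:,0],P[:,1],1)
    d=look(n,im,(*dot,15),15,"red")
    c,kk=blob(masks(im)["orange"],proj(n,(545,-281,45)),8)
    print(n,"fit",k.round(4),"line offset at dot via fit",round(np.polyval(k,159),1),"deg",np.degrees(np.arctan(k[0])).round(2),"through pivot: ",round(P[-12:,1].mean()/P[-12:,0].mean()*159,1),d)
E
cat > /dev/null
```

```text
top fit [-0.0037 -0.4981] line offset at dot via fit -1.1 deg -0.21 through pivot:  -1.4 (array([ 586.9, -312.4]), 20)Traceback (most recent call last):
  File "<stdin>", line 8, in <module>
  File "h.py", line 9, in proj
    c=ctrl.calibration(name);K=np.array(c["camera_matrix"]);R=cv2.Rodrigues(np.array(c["rotation"],float))[0];p=np.array(c["position"])
ValueError: time passes only in moves, steps and waits
```

The pointer is within about 1–2 mm of the dot line, so that half is done. Moving to the gap between the green and red spokes.

Call:
{"method": "play_rows", "body": {"offset": [[-0.018,-0.222,0],[-0.018,-0.222,0],[-0.018,-0.222,0],[-0.018,-0.222,0],[0,0,0]], "turn": [[0,0,0],[0,0,0],[0,0,0],[0,0,0],[0,0,0]]}}

```text
time: 5.77
tcp_pos: [489.7, 185.7, 198.7]
eef_rot: [-3.141, -0.006, -0.001]
wrist_force: [0.3, 0.9, 0.1]
opening: -0.1
gripper_force: 0.0
```

Call:
{"method": "play_rows", "body": {"offset": [[0,0,0.25],[0,0,0.25],[0,0,0],[0,0,0],[0,0,0]], "turn": [[0,0,0],[0,0,0],[0,0,0],[0,0,0],[0,0,0]]}}

```text
time: 6.18
tcp_pos: [490.9, 182.6, 139.8]
eef_rot: [-3.141, 0.001, -0.003]
wrist_force: [-0.4, 0.1, 0.5]
opening: 0.3
gripper_force: 0.0
```

```bash
sed -i 's/^from workcell import ctrl/from workcell import ctrl\n_C={n:ctrl.calibration(n) for n in("top","scene")}/; s/c=ctrl.calibration(name)/c=_C[name]/' h.py
python3 - <<'E'
from meas import *
s=snap("scene","s5");print(ctrl.get_state()["tcp_pos"])
cv2.imwrite("pics/c5.png",cv2.resize(s[190:345,300:450],None,fx=3.7,fy=3.7,interpolation=cv2.INTER_CUBIC))
E
```

```text
[491.37542957 182.76626647 140.46376759]
```

View pics/c5.png

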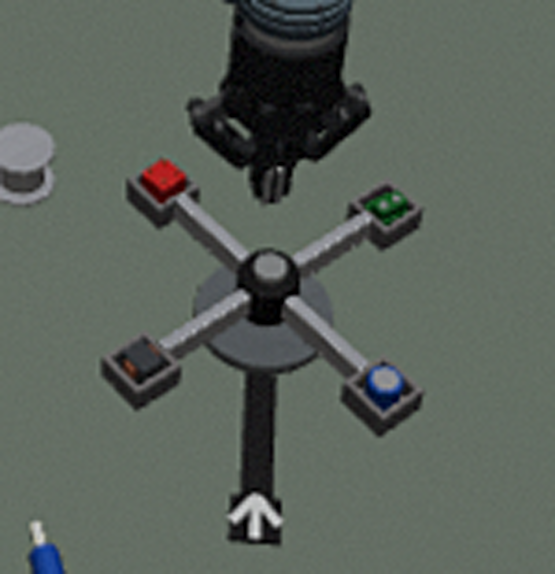

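The closed fingertips at (270,195) hang in the gap between the red (165,180) and green (388,205) spokes. Computing arc steps.

Run:
```python
import numpy as np
A=np.radians(np.linspace(168,314,26));r=np.r_[np.linspace(59.5,64,6),np.full(20,64)]
P=np.c_[549+r*np.cos(A),171+r*np.sin(A)];P[0]=[491,183];d=np.diff(P,axis=0)*[1,-1]/120
for i in range(0,25,5):print([[round(float(a),3),round(float(b),3),0] for a,b in d[i:i+5]])
```

```text
[[-0.017, 0.046, 0], [-0.01, 0.051, 0], [-0.005, 0.053, 0], [0.0, 0.054, 0], [0.006, 0.054, 0]]
[[0.019, 0.051, 0], [0.024, 0.049, 0], [0.029, 0.046, 0], [0.033, 0.043, 0], [0.037, 0.039, 0]]
[[0.041, 0.035, 0], [0.045, 0.031, 0], [0.048, 0.026, 0], [0.05, 0.021, 0], [0.052, 0.016, 0]]
[[0.053, 0.011, 0], [0.054, 0.005, 0], [0.054, -0.0, 0], [0.054, -0.006, 0], [0.053, -0.011, 0]]
[[0.052, -0.017, 0], [0.05, -0.022, 0], [0.047, -0.027, 0], [0.044, -0.031, 0], [0.041, -0.036, 0]]
```

Call:
{"method": "play_rows", "body": {"offset": [[0,0,0.1],[0,0,0.1],[0,0,0.05],[0,0,0],[0,0,0]], "turn": [[0,0,0],[0,0,0],[0,0,0],[0,0,0],[0,0,0]]}}

```text
time: 6.65
tcp_pos: [489.5, 183.0, 107.8]
eef_rot: [3.141, 0.0, -0.003]
wrist_force: [-0.5, -0.1, 0.2]
opening: -0.2
gripper_force: 0.0
```

Call:
{"method": "play_rows", "body": {"offset": [[-0.012,0.046,0],[-0.008,0.051,0],[-0.004,0.053,0],[0,0.054,0],[0.006,0.054,0]], "turn": [[0,0,0],[0,0,0],[0,0,0],[0,0,0],[0,0,0]]}}

```text
time: 7.07
tcp_pos: [487.9, 151.5, 108.8]
eef_rot: [-3.141, 0.0, -0.001]
wrist_force: [0.5, 0.9, -0.1]
opening: -0.1
gripper_force: 0.2
```

Call:
{"method": "play_rows", "body": {"offset": [[0.019,0.051,0],[0.024,0.049,0],[0.029,0.046,0],[0.033,0.043,0],[0.037,0.039,0]], "turn": [[0,0,0],[0,0,0],[0,0,0],[0,0,0],[0,0,0]]}}

```text
time: 7.48
tcp_pos: [505.3, 124.1, 108.5]
eef_rot: [-3.142, 0.0, 0.001]
wrist_force: [-1.3, 1.1, 0.0]
opening: 0.1
gripper_force: 0.5
```

```bash
cat > car.py <<'E'
from meas import *
import sys
C=np.array([549,171.])
for n in("top","scene"):
    im=snap(n,sys.argv[1]+n);m=masks(im)["red"].astype(np.uint8);k,l,st,c=cv2.connectedComponentsWithStats(m)
    for i in range(1,k):
        w=onz(n,c[i],52 if n=="top" else 50)[:2];d=w-C
        if st[i,4]>9 and 95<np.hypot(*d)<130: print(n,w.round(1),st[i,4],"r",np.hypot(*d).round(1),"ang",(np.degrees(np.arctan2(d[1],d[0]))%360).round(1),"want 346.8")
print(ctrl.get_state()["tcp_pos"])
E
python3 car.py a
```

```text
top [496.1  63.7] 30 r 119.6 ang 243.7 want 346.8
scene [499.8  69.9] 69 r 112.5 ang 244.0 want 346.8
[505.89380248 123.89340714 108.71174292]
```

Call:
{"method": "play_rows", "body": {"offset": [[0.041,0.035,0],[0.045,0.031,0],[0.048,0.026,0],[0.05,0.021,0],[0.052,0.016,0]], "turn": [[0,0,0],[0,0,0],[0,0,0],[0,0,0],[0,0,0]]}}

```text
time: 8.0
tcp_pos: [533.8, 108.9, 108.5]
eef_rot: [3.142, 0.0, -0.0]
wrist_force: [-1.5, 1.5, -0.1]
opening: 0.1
gripper_force: 0.5
```

Call:
{"method": "play_rows", "body": {"offset": [[0.053,0.011,0],[0.054,0.005,0],[0.054,0,0],[0.054,-0.006,0],[0.053,-0.011,0]], "turn": [[0,0,0],[0,0,0],[0,0,0],[0,0,0],[0,0,0]]}}

```text
time: 8.42
tcp_pos: [566.1, 109.4, 108.5]
eef_rot: [3.141, 0.0, -0.0]
wrist_force: [-1.7, 0.4, 0.6]
opening: 0.1
gripper_force: 0.6
```

Call:
{"method": "play_rows", "body": {"offset": [[0.052,-0.017,0],[0.05,-0.022,0],[0.047,-0.027,0],[0.022,-0.016,0],[0,0,0]], "turn": [[0,0,0],[0,0,0],[0,0,0],[0,0,0],[0,0,0]]}}

```text
time: 8.83
tcp_pos: [587.0, 119.7, 108.9]
eef_rot: [-3.142, -0.001, -0.003]
wrist_force: [0.3, 0.1, -0.2]
opening: -0.0
gripper_force: 0.0
```

```bash
python3 car.py b
```

```text
scene [640.8 104.9] 80 r 113.2 ang 324.2 want 346.8
[586.14064626 119.39606665 108.67254745]
```

Call:
{"method": "play_rows", "body": {"offset": [[0.037,-0.029,0],[0.033,-0.033,0],[0.031,-0.035,0],[0.027,-0.037,0],[0,0,0]], "turn": [[0,0,0],[0,0,0],[0,0,0],[0,0,0],[0,0,0]]}}

```text
time: 9.35
tcp_pos: [602.2, 136.2, 108.8]
eef_rot: [-3.141, -0.001, -0.002]
wrist_force: [0.7, -1.3, -0.3]
opening: -0.2
gripper_force: 0.0
```

```bash
python3 car.py c
```

```text
scene [660.2 144.1] 85 r 114.4 ang 346.4 want 346.8
[601.63647694 135.68642254 108.66117916]
```

Call:
{"method": "play_rows", "body": {"offset": [[-0.055,0.083,0],[0,0,-0.2],[0,0,-0.25],[0,0,-0.25],[0,0,-0.25]], "turn": [[0,0,0],[0,0,0],[0,0,0],[0,0,0],[0,0,0]]}}

```text
time: 9.87
tcp_pos: [593.9, 124.5, 223.5]
eef_rot: [3.141, -0.001, -0.001]
wrist_force: [0.9, 0.7, -0.3]
opening: -0.2
gripper_force: 0.0
```

Call:
{"method": "play_rows", "body": {"offset": [[-0.1,0.25,-0.1],[-0.1,0.25,-0.1],[-0.1,0.25,0],[-0.1,0.25,0],[-0.1,0.25,0]], "turn": [[0,0,0],[0,0,0],[0,0,0],[0,0,0],[0,0,0]]}}

```text
time: 10.28
tcp_pos: [533.4, -26.4, 246.8]
eef_rot: [3.141, 0.0, 0.001]
wrist_force: [0.8, -0.4, -0.2]
opening: -0.1
gripper_force: 0.0
```

Call:
{"method": "play_rows", "body": {"offset": [[-0.1,0.25,0],[-0.1,0.25,0],[-0.1,0.1,0],[0,0,0],[0,0,0]], "turn": [[0,0,0],[0,0,0],[0,0,0],[0,0,0],[0,0,0]]}}

```text
time: 10.7
tcp_pos: [498.0, -97.4, 246.5]
eef_rot: [-3.141, 0.003, -0.0]
wrist_force: [-1.4, -0.2, 0.8]
opening: -0.0
gripper_force: 0.0
```

```bash
python3 car.py d; python3 ptr.py s6
python3 - <<'E'
from meas import *
t=cv2.imread("pics/dtop.png");s=cv2.imread("pics/dscene.png")
print([look(n,i,(710,133,3),3,"bright",12) for n,i in(("top",t),("scene",s))])
cv2.imwrite("pics/c6.png",np.hstack([cv2.resize(t[140:270,195:315],(370,400),interpolation=cv2.INTER_CUBIC),cv2.resize(s[220:345,165:430],None,fx=1.6,fy=3.2,interpolation=cv2.INTER_CUBIC)]))
E
```

```text
top [661.7 141.2] 73 r 116.6 ang 345.2 want 346.8
scene [660.2 144.1] 85 r 114.4 ang 346.4 want 346.8
[498.73496981 -96.30589852 246.54929106]
21 [ 544.8 -280.8] ang -31.88 want -33.19
[498.91334789 -96.04484932 246.53121703]
[(array([710.7, 131.7]), 45), (array([710.4, 134.1]), 73)]
```

View pics/c6.png

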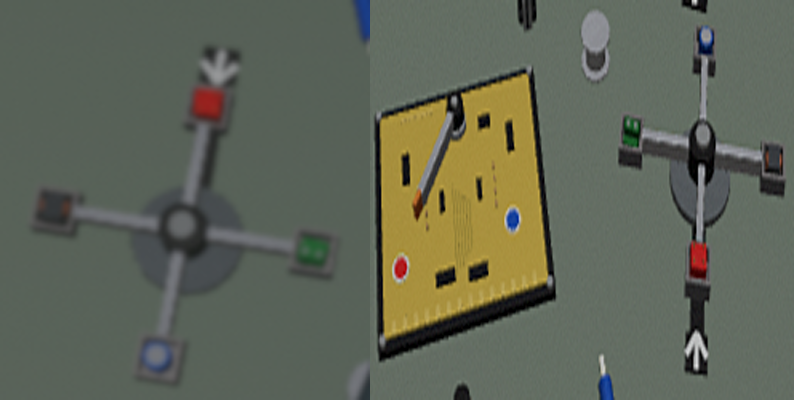

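The relay stands in front of the arrow point (top crop: relay (208,104), arrow (219,68)), and the parts are all seated. One independent scene-view check of the pointer line before handing in.

Run:
```python
from meas import *
piv=np.array([453.3,-223.9]);dot=np.array([586,-311]);u0=(dot-piv)/np.linalg.norm(dot-piv);nn=np.array([-u0[1],u0[0]])
for n,f in(("top","dtop"),("scene","dscene")):
    im=cv2.imread(f"pics/{f}.png");V=cv2.cvtColor(im,cv2.COLOR_BGR2HSV).astype(np.float32);P=[]
    for s in np.arange(35,98,2.):
        T=np.arange(-14,14.1,.5);px=np.array([proj(n,(*(piv+s*u0+t*nn),45)) for t in T],np.float32)
        S=cv2.remap(V[...,1].copy(),px[None,:,0],px[None,:,1],1)[0]
        w=200-S;w-=w.min();w=np.where(w>.5*w.max(),w,0);P.append((s,(w*T).sum()/w.sum(),np.ptp(T[w>0])))
    P=np.array(P);k=np.polyfit(P[:,0],P[:,1],1);print(n,k.round(4),"at dot",np.polyval(k,159).round(1),"width",P[:,2].mean())
```

```text
top [-0.0023 -0.5912] at dot -1.0 width 10.640625
scene [4.1000e-03 5.1551e+00] at dot 5.8 width 17.53125
```

```bash
python3 -c "
from workcell import ctrl
print(ctrl.close_job())"
```

```text
the job is handed in; nothing more can be done
None
```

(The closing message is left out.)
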